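# Weigh a pigment jar on the beam balance and sort it full or used

## Task

Weigh the pigment jar that stands by itself in front of the balance: stand it on the pan, then nudge the sliding poise along the front beam until the beam, let go, rests level with its pointer in the white zero mark. Leave the poise at that reading and put the jar away upright: on the wooden tray with the stock if the poise stopped beyond the black tape (full), or on the white plate if it stopped short of it (to be refilled). The balance is delicate, so touch it lightly, never pinch or lean on it, do not move the poise while the jar is off the pan, and leave the other things where they are.

Things in the scene. Friction and masses are not known exactly. Their poses are not given: they have to be found in the camera images.
- jar_mid (a point): centre (half-way up) of the pigment jar to weigh: upright white screw-top plastic jar with a black cap, 46 mm across, 62 mm high, mass unknown, between 45 and 140 g; z axis up
- balance: grey beam balance, fixed, 0.48 m long; origin on the table under its middle; x across the beam (away from the robot), y along it to the pan, z up. Beam pivot at (0, 70, 85) mm between cheeks 100 mm high, pan at y = 140 mm. Front beam at x = -18 mm, top 91 mm up. Never load or touch the balance with more than 6 N; even a light pinch between two fingers is more
- zero_mark (a point): middle of the white zero mark, 13 mm tall, on the dark pointer guard (136 mm high) at the balance's end away from the pan; the beam's black pointer sticks out through the guard
- beam (a joint): tilt of the beam in rad: 0 level, + pan down and pointer up, stops at -0.08 and +0.08; level means within 0.02. It swings free, damped, and settles in about 1.5 s. Off its stops, 1 mm of poise travel changes the settled tilt by about 0.006 (poise out: value falls). A finger on the poise holds the beam by friction: let go to read it
- poise (a joint): position in m of the sliding poise on the front beam: 0 at the pan end, grows away from the pan (balance -y) to 0.15. Friction about 0.5 N, stays where left. The beam is level when this value in mm equals the jar's mass in g (0: empty pan). Black tape on the beam marks 0.09: poise centre beyond it means full, short of it refill (within 0.005 either is right)
- tape (a point): middle of the band of black tape, 6 mm wide, round the front beam, where poise is 0.09
- poise_thumb (a point): middle of the upright steel thumb piece on the sliding poise: 16 mm (balance x) by 12 mm (balance y, along the beam) by 27 mm high; its top is 12 mm above this point, the top of the 22 mm poise block 15 mm below it, the beam's top 20 mm below it. Push it from either side along the beam. A second poise on the rear beam is parked and stays
- pan_seat (a point): centre of the floor of the round steel pan, 120 mm across at the rim, flat floor about 100 mm, rim 5 mm above it; about 107 mm above the table when the beam is level; stays horizontal and moves 6 mm up or down with the beam. Well under 1 N presses it down until the beam reaches its stop, then only its rubber grommet gives, 0.4 mm per N
- tray_in (a point): centre of the inner floor of the light wooden tray, 140 mm (x) by 210 mm (y) outside, walls 6 mm thick, rim 16 mm above the floor; two stock jars stand at about (38, 66) and (38, -66) mm from here; the near half and the middle are free; z up
- plate_in (a point): centre of the flat floor of the white porcelain plate, 184 mm across, flat floor about 110 mm across, rim 9 mm above the floor; z up
- stock_jar1: first of two pigment jars that already stand in the far corners of the wooden tray, same look and size as the jar to be weighed; leave them alone; origin at the underside
- stock_jar2: second of the two jars standing in the tray; origin at the underside
- cup1: small white porcelain bowl, 46 mm wide, 26 mm high, to the left of the jar; bystander; origin at the underside
- cup2: the same kind of bowl to the right of the jar; bystander; origin at the underside
- bottle: brown glass bottle, 76 mm wide, 190 mm high, beyond the balance on the left; bystander; origin at the underside
- roll1: nearer of two paper rolls, standing on end, 108 mm wide, 100 mm high, beyond the balance on the right; bystander; origin at the underside
- brush: paint brush lying on the newspaper behind the balance, 190 mm long; bystander; origin at its middle

How it is judged:
On the way, in this order (a step that is already met when the one before it is completed fails the run):
1. the jar stands upright on the pan, let go (horizontal distance between jar_mid and pan_seat below 0.042 m and z of jar_mid in the frame of pan_seat between 0.026 and 0.036 m and angle between jar_mid's own z axis and vertical below 0.1 rad and contact force between jar and the fingers below 0.05 N), for 0.2 s.
2. with the jar on the pan and the hand off the balance, the beam rests level (within 0.02 rad) (all of step 1 and value of joint beam between -0.02 and 0.02 rad and velocity of joint beam between -0.05 and 0.05 rad/s and contact force between balance and the fingers below 0.05 N), for 0.6 s.
At the end, for the whole second after the job is handed in: After a weighing with the beam at rest level (within 0.02 rad), the jar stands upright, released and still: in the wooden tray if the poise was left beyond the tape (poise over 0.09), within 55 mm of the plate's middle if short of it; within 5 mm of the tape either is right (((value of joint poise above 0.085 m and x of jar_mid in the frame of tray_in between -0.06 and 0.06 m and y of jar_mid in the frame of tray_in between -0.095 and 0.095 m and z of jar_mid in the frame of tray_in between 0.024 and 0.038 m) or (value of joint poise below 0.095 m and horizontal distance between jar_mid and plate_in below 0.055 m and z of jar_mid in the frame of plate_in between 0.024 and 0.038 m)) and angle between jar_mid's own z axis and vertical below 0.1 rad and linear speed of jar below 0.02 m/s); the robot touches nothing.
It fails at once if the balance is pressed, pinched or struck with more than 6 N (contact force between balance and anything else above 6 N).
It fails at once if the poise is moved while the jar is off the pan ((velocity of joint poise above 0.03 m/s or velocity of joint poise below -0.03 m/s) and horizontal distance between jar_mid and pan_seat above 0.06 m).
It fails at once if another jar, bowl, bottle, roll or the brush is moved by more than 30 mm (distance of any of stock_jar1, stock_jar2, cup1, cup2, bottle, roll1, brush from where it was at the start of the episode above 0.03 m).
It also fails if it takes over 72 s, if anything falls off the work surface, if the arm or the gripper's body presses on something with over 40 N, if the wrist force passes 120 N, or if a joint passes its speed limit or range.

## Robot

A 7-joint arm with a two-finger parallel gripper is mounted at the origin on the work surface. World frame = base frame: x ahead of the robot, y to its left, z up, the work surface at z = 0. Lengths are in m, angles in rad, forces in N, time in s.
With the tool pointing down it reaches from about 0.4 to 0.85 m from the base axis. Payload 4.5 kg.
Tool frame: the origin (TCP) lies between the finger pads; the fingertips stand 11 mm ahead of it and the grasp point (between the pads) lies 8 mm behind it (r.tip_reach is the distance from the TCP to the fingertips, in m); x points along the fingers, y is the direction in which the jaws open and shut, and the axes are right-handed (so a half turn about x gives the same grasp; the last joint's range is limited). The gripper opens to 88 mm and grips with 3 to 60 N. Pads are 18 mm wide; open, the fingers measure 123 mm over their backs; the gripper's body (75 mm by 187 mm) begins 45 mm behind the grasp point.
Start: joints at [1.2, 0.689, -0.195, 1.565, 0.157, 0.902, -0.215], TCP at [0.246, -0.574, 0.25] pointing down, gripper open.
Joint ranges: [-3.01, 3.01], [-0.46, 2.08], [-1.47, 1.51], [0.13, 2.56], [-1, 4.14], [0.04, 2.09], [-2.66, 2.66]. Speed limits (rad/s): [2.57, 2.57, 3.14, 3.14, 3.14, 3.14, 3.14].

## Interface

Orientations are given as a unit quaternion [x, y, z, w].
In Python, from plant import r gives the robot as it stands.
- The arm moves only by the tool drive_tool, never from a script. Its argument "deltas" is a list of rows, each a list of 3 entries, a list of its own where there are three numbers: the turn, a rotation vector about the tool's x, y, z in degrees, then the shift along the tool's x, y, z in cm, then the finger opening in cm, from 0 to 8.81. A call has 1 to 12 rows; each row shifts and turns the commanded pose from where the row before left it, along the tool's axes as they then stand; what a row does not reach is not made up. A row lasts 1/12 s, in which the tool goes at most 41.7 mm and 7.16 degrees, less where a joint would pass 70% of its speed; a pose out of reach is approached as far as the arm can. A call is refused whole if a number of a shift passes 4.17 or a number of a turn 7.16, either way. A call with a gripper value outside its range is refused whole. The fingers move at their own pace and stop on an object; "force" is the grip in N (left out, the last holds). Time passes only in rows, so rows that do not move let the fingers close. It gives the time, the measured TCP pose, the force and the opening at its end, in the units of the state.
- r.get_state(): the state, without advancing time (a new reading comes with each control period).
- r.snapshot(name): name is "scene" or "side" or "wrist"; returns a dict with "color" (400x640x3 uint8, red, green, blue), "fov_y" (degrees; the focal length in pixels is half the picture's height over the tangent of half this angle, whatever the lens; pixels are square), "cx", "cy" (the principal point, pixels), "extrinsics" (4x4, takes a point from world to camera coordinates); the wrist camera has in their place "tool_from_camera" (4x4, takes a point from camera to tool coordinates, whose origin is the TCP and whose axes are the tool frame's). Camera axes: x right, y up, looking along -z (the intrinsics and any distortion apply to the point x, -y, -z); pixel columns grow to the right and rows downward; lengths in m; the calibration is good to about 2 mm. A picture is of the moment at which its call begins: read the wrist's pose just before it. There is no depth.
- r.finish_job(): hands the job in, once; it reports no verdict.
The state is a dict: "clock": time; "q": joint angles; "qd": joint speeds; "joint_torque": joint torques, N m; "tool_pos": TCP position; "eef_rot": TCP orientation; "contact_force": force on the tool from outside, world axes, zero at the start; "moment": the same for the moment, N m; "opening": opening from 0.0 (shut) to 1.0 (fully open).
Only numpy, scipy, OpenCV 4.12 (cv2) and the standard library are available. Lean on these libraries where they do the work, as an engineer would, in place of code of your own. Each camera call takes 0.05 s, during which the arm holds its last target. There are 200 camera calls.

## Working session

There is one attempt and no reset: what is moved stays moved. The work goes in short steps, Python scripts to look and compute and a tool call to move; the robot and the scene stay as the last step left them, time stands still between calls to the robot, and variables do not carry over. Pictures are saved under pics/ and viewed, about 8 in all and at most 12, crops included, and the job is handed in when it is done.

Besides the shell and the picture viewer there is one more tool, called in YAML: its name, and indented under it one key for each argument. drive_tool: Moves the arm, as the interface text tells. Its arguments: {"type":"object","properties":{"deltas":{"type":"array","items":{"type":"array"}},"force":{"type":"number"}},"required":["deltas"]}

```bash
ls; mkdir -p pics; python3 - <<'E'
from plant import r
import cv2,numpy as np,json
s=r.get_state(); print(s); print(r.tip_reach)
for n in("scene","side"):
    p=r.snapshot(n); cv2.imwrite(f"pics/{n}0.png",p["color"][:,:,::-1])
    print(n,p["fov_y"],p["cx"],p["cy"],np.round(p["extrinsics"],4).tolist(),[k for k in p])
p=r.snapshot("wrist");print(np.round(p["tool_from_camera"],4).tolist(),p["fov_y"],p["cx"],p["cy"])
E
```

```text
pics
{'clock': 0.0, 'q': array([ 1.19977282,  0.68997862, -0.19449774,  1.5663337 ,  0.15731538,
        0.90250094, -0.21509956]), 'qd': array([ 4.19631471e-05,  4.85963955e-04, -2.63749274e-04,  2.74811997e-03,
        1.35399917e-03, -5.50988765e-04,  9.09741975e-04]), 'joint_torque': array([-2.11090046e-04, -5.27561009e+01, -1.26720574e+00, -1.53425789e+01,
       -5.26550633e-02,  6.58483710e-03,  2.14143765e-04]), 'tool_pos': array([ 0.24586478, -0.57394748,  0.24891571]), 'eef_rot': array([-0.69248154, -0.14279915,  0.69284824, -0.14155933]), 'contact_force': array([ 0.11328102,  0.44262117, -0.34929719]), 'moment': array([ 0.00591099, -0.00891254,  0.02852025]), 'opening': 1.004694976488543}
0.011
scene 56.595997521008655 317.1315027182389 195.68260773518608 [[0.2889, 0.9573, 0.0067, -0.148], [-0.726, 0.2146, 0.6533, 0.3785], [0.624, -0.1936, 0.7571, -1.4226], [0.0, 0.0, 0.0, 1.0]] ['color', 'fov_y', 'cx', 'cy', 'extrinsics']
side 49.629545819263406 330.5082391014449 197.92039704061827 [[-0.8932, -0.4496, -0.0083, 0.518], [0.2708, -0.5525, 0.7883, -0.2208], [-0.359, 0.7018, 0.6153, -0.9802], [0.0, 0.0, 0.0, 1.0]] ['color', 'fov_y', 'cx', 'cy', 'extrinsics']
[[0.0001, 0.2876, -0.9577, -0.1346], [1.0, 0.0006, 0.0002, -0.0013], [0.0006, -0.9577, -0.2876, -0.0741], [0.0, 0.0, 0.0, 1.0]] 71.62446128645502 326.68801024207227 200.61173669570272
```

View pics/scene0.png

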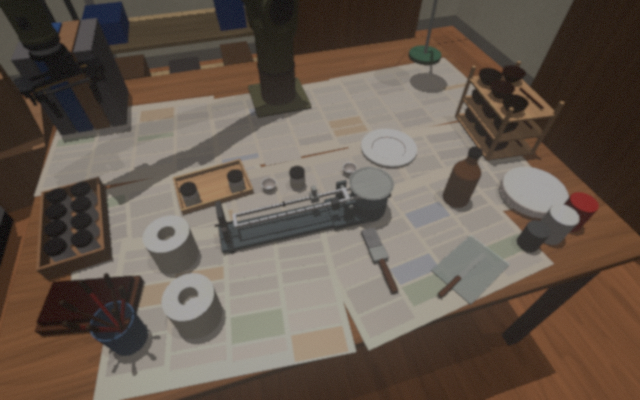

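View pics/side0.png

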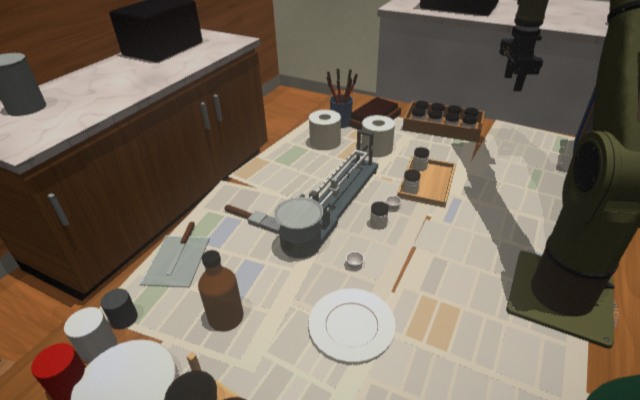

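Scene: jar cap at about (297,170), pan centre (371,182), plate (389,148), tray (213,187), guard (222,215). Side: jar cap (379,208), pan (299,213), plate (352,324), tray (430,181), guard (365,147).

```bash
cat > h.py <<'E'
from plant import r
import cv2,numpy as np
from scipy.spatial.transform import Rotation as R
from scipy.optimize import least_squares
def cam(n,save=None):
    s=r.get_state(); p=r.snapshot(n)
    if save: cv2.imwrite(f"pics/{save}.png",p["color"][:,:,::-1])
    if n=="wrist":
        T=np.eye(4);T[:3,:3]=R.from_quat(s["eef_rot"]).as_matrix();T[:3,3]=s["tool_pos"]
        E=np.linalg.inv(T@p["tool_from_camera"])
    else: E=np.array(p["extrinsics"])
    return dict(E=E,f=200/np.tan(np.radians(p["fov_y"]/2)),cx=p["cx"],cy=p["cy"],img=p["color"][:,:,::-1].copy())
def ray(c,uv):
    d=np.array([(uv[0]-c["cx"])/c["f"],-(uv[1]-c["cy"])/c["f"],-1]);Rm=c["E"][:3,:3]
    return -Rm.T@c["E"][:3,3],Rm.T@d
def atz(c,uv,z):
    o,d=ray(c,uv); return o+d*(z-o[2])/d[2]
def proj(c,P):
    q=c["E"][:3,:3]@np.array(P)+c["E"][:3,3]; return np.array([c["cx"]-c["f"]*q[0]/q[2],c["cy"]+c["f"]*q[1]/q[2]])
def tri(cs,uvs):
    A=[];b=[]
    for c,u in zip(cs,uvs):
        o,d=ray(c,u);d/=np.linalg.norm(d);M=np.eye(3)-np.outer(d,d);A.append(M);b.append(M@o)
    P=np.linalg.lstsq(np.vstack(A),np.hstack(b),rcond=None)[0]
    return P,[np.round(proj(c,P)-u,1).tolist() for c,u in zip(cs,uvs)]
E
python3 - <<'E'
from h import *
s=cam("scene");d=cam("side")
for n,a,b in [("jarcap",(297,169),(379,208)),("pan",(371,180),(299,213)),("plate",(389,148),(352,324)),("tray",(213,187),(430,181)),("guard",(222,210),(365,140)),("stk1",(235,174),(412,176)),("stk2",(187,188),(422,153)),("cup1",(349,169),(355,259)),("cup2",(268,184),(393,202))]:
    P,e=tri([s,d],[a,b]);print(n,np.round(P,3),e)
st=r.get_state();print(np.round(R.from_quat(st["eef_rot"]).as_matrix(),3).tolist())
a=cv2.resize(s["img"][150:255,205:405],None,fx=4,fy=4,interpolation=2);cv2.imwrite("pics/sc1.png",a)
a=cv2.resize(d["img"][120:250,270:460],None,fx=4,fy=4,interpolation=2);cv2.imwrite("pics/sd1.png",a)
E
```

```text
jarcap [ 0.457 -0.044  0.06 ] [[0.5, 0.4], [0.6, -0.4]]
pan [0.602 0.122 0.113] [[0.2, 0.1], [0.2, -0.1]]
plate [0.389 0.283 0.004] [[-0.7, -0.4], [-1.2, 0.6]]
tray [ 0.392 -0.296 -0.001] [[-1.4, -1.3], [-1.4, 1.1]]
guard [ 0.595 -0.268  0.113] [[0.8, 0.7], [0.7, -0.5]]
stk1 [ 0.426 -0.22   0.061] [[0.2, 0.2], [0.3, -0.2]]
stk2 [ 0.439 -0.357  0.058] [[0.1, 0.1], [0.1, -0.1]]
cup1 [0.456 0.118 0.017] [[-0.6, -0.4], [-0.8, 0.4]]
cup2 [ 0.449 -0.134  0.017] [[-0.1, -0.1], [-0.1, 0.1]]
[[-0.0, 0.394, -0.919], [0.001, -0.919, -0.394], [-1.0, -0.001, 0.0]]
```

drive_tool:
  deltas:
    - [[5.8,0,0],[0,0,0],6.8]
    - [[5.8,0,0],[0,0,0],6.8]
    - [[5.8,0,0],[0,0,0],6.8]
    - [[5.8,0,0],[0,0,0],6.8]
    - [[0,0,0],[0,-3.5,-1.4],6.8]
    - [[0,0,0],[0,-3.5,-1.4],6.8]
    - [[0,0,0],[0,-3.5,-1.4],6.8]
    - [[0,0,0],[0,-3.5,-1.4],6.8]
    - [[0,0,0],[0,-3.5,-1.4],6.8]
    - [[0,0,0],[0,-3.5,-1.4],6.8]
    - [[0,0,0],[0,-3.5,-1.4],6.8]
    - [[0,0,0],[0,-3.5,-1.4],6.8]
  force: 10

```text
clock: 1.25
tool_pos: [0.3586, -0.2928, 0.2499]
eef_rot: [0.707, -0.0, -0.707, -0.0]
contact_force: [0.2, 0.0, -0.1]
opening: 0.773
```

View pics/sd1.png

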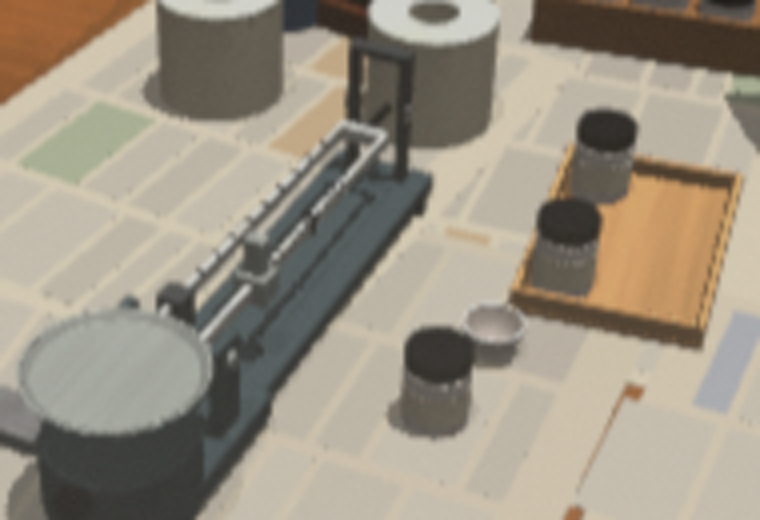

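Side crop: poise thumb at side px ≈(334.5,181), tape at ≈(348.7,174.5), guard top at (365,132); poise sits well short of the tape.

drive_tool:
  deltas:
    - [[0,0,0],[0,-3.55,-1.4],6.8]
    - [[0,0,0],[0,-3.55,-1.4],6.8]
    - [[0,0,0],[0,-3.55,-1.4],6.8]
    - [[0,0,0],[0,-3.55,-1.4],6.8]
    - [[0,0,0],[0,-3.55,-1.4],6.8]
    - [[0,0,0],[0,-3.55,-1.4],6.8]
    - [[0,0,0],[0,-3.5,-1.4],6.8]
    - [[0,0,0],[3.0,0,0],6.8]
    - [[0,0,0],[3.0,0,0],6.8]
    - [[0,0,0],[3.0,0,0],6.8]
    - [[0,0,0],[0,0,0],6.8]
    - [[0,0,0],[0,0,0],6.8]

```text
clock: 2.25
tool_pos: [0.4554, -0.0465, 0.1591]
eef_rot: [-0.706, 0.0, 0.708, -0.0]
contact_force: [-0.1, -0.3, -0.3]
opening: 0.774
```

```bash
python3 - <<'E'
from h import *
c=cam("wrist","w1");print(r.get_state()["tool_pos"],proj(c,[.457,-.044,.062]),proj(c,[.457,-.044,.0]))
d=cam("side");s=cam("scene")
# poise at thumb mid z~.105 / beam tape z~.085
print("thumb",atz(d,(334.5,181),.108),"tape",atz(d,(348.7,174.5),.088))
E
```

```text
[ 0.45640615 -0.04669612  0.16027298] [325.14822591 202.87587443] [325.45802787 185.87097857]
thumb [ 0.58696885 -0.03950431  0.108     ] tape [ 0.57742793 -0.10975384  0.088     ]
```

View pics/w1.png

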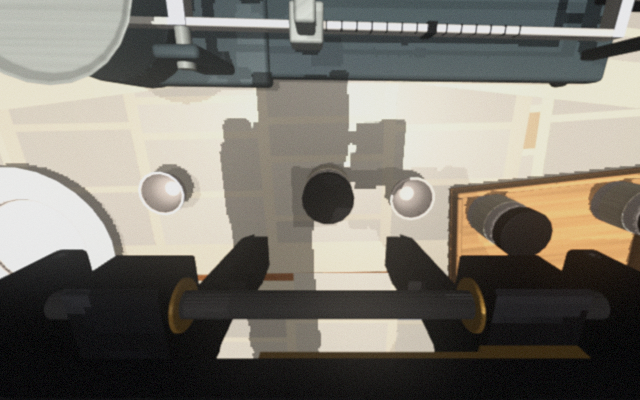

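Wrist: jar cap centre at ≈(328,193), tape at (430,29), poise block at (306,25), thumb top (303,2), cups at (165,192) and (412,197).

```bash
python3 - <<'E'
from h import *
c=cam("wrist");d=cam("side");s=cam("scene")
print("jar",atz(c,(328,193),.062))
print("thumb",tri([c,d],[(304,6),(334.5,179)]));print("tape",tri([c,d],[(430,29),(348.7,174.5)]))
print("beam along",atz(c,(340,25),.088),atz(c,(600,32),.088), "base edge",atz(c,(150,86),.015),atz(c,(560,83),.015))
for p in [(457,265),(457,190),(640,168)]: print("traycorner",atz(c,p,.02))
E
```

```text
jar [ 0.4679095  -0.04686793  0.062     ]
thumb (array([ 0.5869909 , -0.03400895,  0.11935667]), [[1.2, 5.8], [-0.9, -0.4]])
tape (array([ 0.58488161, -0.11716497,  0.08205876]), [[0.8, 6.3], [-1.3, -0.3]])
beam along [ 0.58945464 -0.05466959  0.088     ] [ 0.58513286 -0.22722228  0.088     ] base edge [0.55991512 0.12065117 0.015     ] [ 0.56198865 -0.26508692  0.015     ]
traycorner [ 0.37331953 -0.19104597  0.02      ]
traycorner [ 0.4596847  -0.17961203  0.02      ]
traycorner [ 0.48221509 -0.3603536   0.02      ]
```

drive_tool:
  deltas:
    - [[0,0,0],[2.5,0,-0.6],6.8]
    - [[0,0,0],[3,0,0],6.8]
    - [[0,0,0],[3,0,0],6.8]
    - [[0,0,0],[2,0,0],6.8]
    - [[0,0,0],[1.5,0,0],6.8]
    - [[0,0,0],[0,0,0],6.8]
    - [[0,0,0],[0,0,0],4.2]
    - [[0,0,0],[0,0,0],4.2]
    - [[0,0,0],[0,0,0],4.2]
    - [[0,0,0],[0,0,0],4.2]
    - [[0,0,0],[0,0,0],4.2]
    - [[0,0,0],[0,0,0],4.2]
  force: 10

```text
clock: 3.55
tool_pos: [0.463, -0.0467, 0.0409]
eef_rot: [0.708, -0.0, -0.706, -0.0]
contact_force: [0.6, -0.6, 6.8]
opening: 0.517
```

```bash
python3 - <<'E'
from h import *
st=r.get_state();print(st["tool_pos"],st["opening"],st["contact_force"])
c=cam("wrist");d=cam("side","d2");s=cam("scene")
t=st["tool_pos"]
print("tip proj",proj(d,t),proj(s,t),proj(d,[t[0],t[1],.062]),proj(s,[t[0],t[1],.062]),proj(c,[t[0],t[1],.062]))
a=cv2.resize(d["img"][150:250,320:440],None,fx=3,fy=3);b=cv2.resize(s["img"][120:220,240:360],None,fx=3,fy=3)
w=cv2.resize(c["img"][100:400,160:480],(720,600)[:2] if 0 else (360,300))
cv2.imwrite("pics/g2.png",np.vstack([np.hstack([a,b]),np.hstack([w,w*0])]))
E
```

```text
[ 0.46304423 -0.04671678  0.04088684] 0.5173289893462008 [ 0.60243808 -0.60966675  6.79344016]
tip proj [377.40345489 211.94028853] [297.21511481 175.6269104 ] [377.87091858 205.79103749] [296.96829938 170.57480207] [329.08771761 281.28265071]
```

View pics/g2.png

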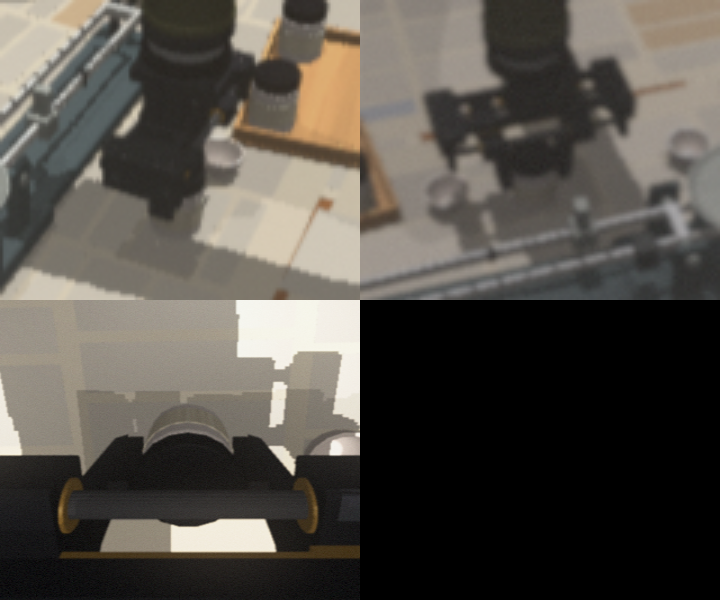

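Crop: jar is held between the fingers, cap centre at wrist ≈(326,280), matching the TCP axis (329,281), so the jar was at x≈0.463 and the fixed cameras read ≈6 mm short in x there.

drive_tool:
  deltas:
    - [[0,0,0],[-2,0,0],4.2]
    - [[0,0,0],[-3.5,0,0],4.2]
    - [[0,0,0],[-3.5,0,0],4.2]
    - [[0,0,0],[-3.5,0,0],4.2]
    - [[0,0,0],[-2.5,0,0],4.2]
    - [[0,0,0],[0,-2.8,-1.8],4.2]
    - [[0,0,0],[0,-2.8,-1.8],4.2]
    - [[0,0,0],[0,-2.8,-1.8],4.2]
    - [[0,0,0],[0,-2.8,-1.8],4.2]
    - [[0,0,0],[0,-2.8,-1.8],4.2]
    - [[0,0,0],[0,0,0],4.2]
    - [[0,0,0],[0,0,0],4.2]

```text
clock: 4.7
tool_pos: [0.5524, 0.0959, 0.1898]
eef_rot: [0.707, 0.002, -0.707, 0.001]
contact_force: [-1.0, -1.9, -1.5]
opening: 0.515
```

```bash
python3 - <<'E'
from h import *
st=r.get_state();print(st["tool_pos"],st["opening"],st["contact_force"],st["eef_rot"])
c=cam("wrist","w3");print(proj(c,[.602,.122,.113]),proj(c,[.607,.122,.113]))
E
```

```text
[0.55243142 0.09585886 0.18978434] 0.5151457957277883 [-1.03843515 -1.8862822  -1.52760818] [ 0.70729093  0.00175655 -0.70691972  0.00097968]
[293.92159637 150.52399133] [293.71697934 143.79545125]
```

View pics/w3.png

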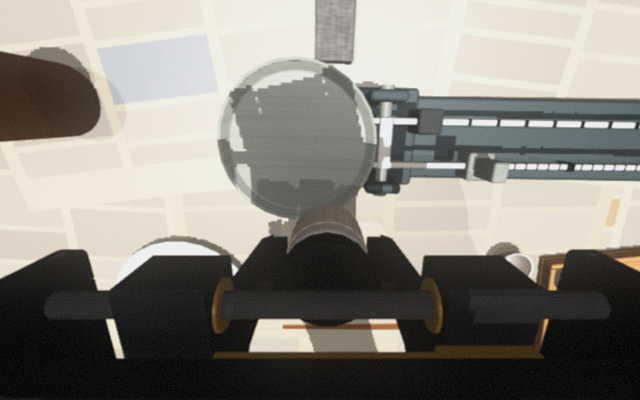

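Wrist: pan rim spans columns 219–376, rows 57–218, centre ≈(298,137); poise thumb top ≈(495,172), poise block ≈(475,165), tape at ≈(571,166).

```bash
python3 - <<'E'
from h import *
c=cam("wrist")
print("pan",[atz(c,p,.117) for p in [(298,137),(219,137),(376,137)]])
print("tape",atz(c,(571,166),.083),"thumbtop",atz(c,(495,172),.118),"block",atz(c,(475,165),.092))
print(r.get_state()["contact_force"])
E
```

```text
pan [array([0.61134593, 0.11556675, 0.117     ]), array([0.61132663, 0.1732442 , 0.117     ]), array([0.61136498, 0.05860473, 0.117     ])]
tape [ 0.584313   -0.11949348  0.083     ] thumbtop [ 0.58569088 -0.03226012  0.118     ] block [ 0.58666686 -0.03036499  0.092     ]
[ 0.41532642 -1.07661229 -0.6980982 ]
```

drive_tool:
  deltas:
    - [[0,0,0],[0,-1.1,-2.8],4.2]
    - [[0,0,0],[0,-1.1,-2.8],4.2]
    - [[0,0,0],[0,0,0],4.2]
    - [[0,0,0],[1.5,0,0],4.2]
    - [[0,0,0],[1,0,0],4.2]
    - [[0,0,0],[0.5,0,0],4.2]
    - [[0,0,0],[0.3,0,0],4.2]
    - [[0,0,0],[0.3,0,0],4.2]
    - [[0,0,0],[0.3,0,0],4.2]
    - [[0,0,0],[0.3,0,0],4.2]
    - [[0,0,0],[0.2,0,0],4.2]
    - [[0,0,0],[0,0,0],4.2]

```text
clock: 5.8
tool_pos: [0.6081, 0.1155, 0.1454]
eef_rot: [-0.707, 0.0, 0.707, -0.0]
contact_force: [-0.3, 0.7, -0.7]
opening: 0.515
```

```bash
python3 - <<'E'
from h import *
st=r.get_state();print(st["tool_pos"],st["opening"],st["contact_force"],st["eef_rot"])
c=cam("wrist","w4");d=cam("side");s=cam("scene")
a=cv2.resize(d["img"][120:260,260:400],(390,390));b=cv2.resize(s["img"][120:260,290:430],(390,390))
cv2.imwrite("pics/g4.png",np.hstack([a,b]))
E
```

```text
[0.60807128 0.11548945 0.14544438] 0.5145977332206227 [-0.31472627  0.74400175 -0.65580072] [-7.06990500e-01  2.55265145e-05  7.07223041e-01 -5.28014439e-05]
```

View pics/g4.png

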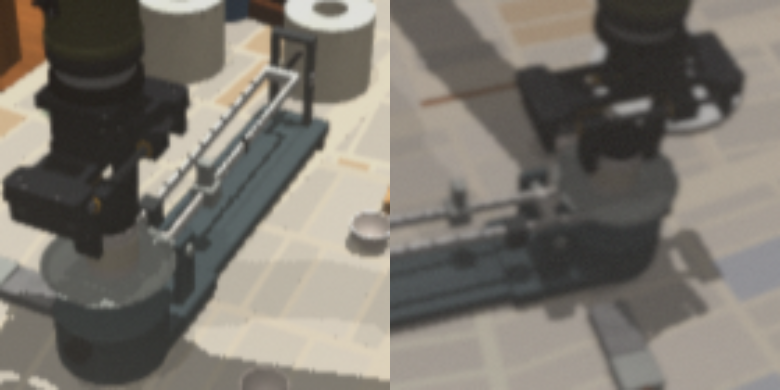

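Jar bottom is over the pan floor, about centred; beam's far end has risen in the guard, so the jar already presses the pan down. Lower slightly, then release.

drive_tool:
  deltas:
    - [[0,0,0],[0.1,0,0],4.2]
    - [[0,0,0],[0,0,0],4.2]
    - [[0,0,0],[0.1,0,0],4.2]
    - [[0,0,0],[0,0,0],4.2]
    - [[0,0,0],[0,0,0],4.2]

```text
clock: 6.37
tool_pos: [0.6082, 0.1155, 0.1437]
eef_rot: [-0.707, 0.0, 0.707, 0.0]
contact_force: [0.1, -0.2, -1.7]
opening: 0.517
```

drive_tool:
  deltas:
    - [[0,0,0],[0.1,0,0],4.2]
    - [[0,0,0],[0,0,0],4.2]
    - [[0,0,0],[0,0,0],4.4]
    - [[0,0,0],[0,0,0],4.6]
    - [[0,0,0],[0,0,0],4.8]
    - [[0,0,0],[0,0,0],5.2]
    - [[0,0,0],[0,0,0],5.8]
    - [[0,0,0],[0,0,0],6.5]
    - [[0,0,0],[0,0,0],6.5]
    - [[0,0,0],[0,0,0],6.5]

```text
clock: 7.2
tool_pos: [0.6083, 0.1154, 0.1428]
eef_rot: [0.707, -0.0, -0.707, -0.0]
contact_force: [-0.1, 0.1, -0.4]
opening: 0.737
```

drive_tool:
  deltas:
    - [[0,0,0],[-1,0,0],6.5]
    - [[0,0,0],[-2,0,0],6.5]
    - [[0,0,0],[-3,0,0],6.5]
    - [[0,0,0],[-3,0,0],6.5]
    - [[0,0,0],[0,3.6,1],6.5]
    - [[0,0,0],[0,3.6,1],6.5]
    - [[0,0,0],[0,3.6,1],5]
    - [[0,0,0],[0,3.4,1],4]
    - [[0,0,0],[0,0,0],3]
    - [[0,0,0],[0,0,0],3]
    - [[0,0,0],[0,0,0],3]

```text
clock: 8.12
tool_pos: [0.5686, -0.0259, 0.2334]
eef_rot: [0.708, 0.0, -0.707, -0.0]
contact_force: [-0.3, 0.5, -0.3]
opening: 0.386
```

```bash
python3 - <<'E'
from h import *
st=r.get_state();print(st["tool_pos"],st["opening"],st["contact_force"],st["eef_rot"])
c=cam("wrist","w5");d=cam("side");s=cam("scene")
a=cv2.resize(d["img"][115:250,265:400],(400,400),interpolation=2)
w=cv2.resize(c["img"][0:320],None,fx=.625,fy=.625,interpolation=3)
cv2.imwrite("pics/g5.png",np.hstack([a,cv2.resize(c["img"],(400,250)).repeat(1,0) if 0 else np.vstack([w,np.zeros((200,400,3),np.uint8)])]))
E
```

```text
[ 0.56862668 -0.02593561  0.23340951] 0.38649840182875367 [-0.28044796  0.52289851 -0.32249589] [ 7.07528434e-01  2.80371316e-04 -7.06684748e-01 -3.22235865e-04]
```

View pics/g5.png

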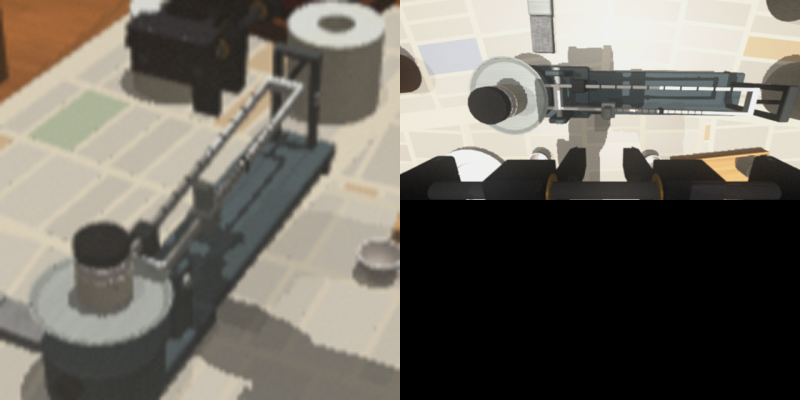

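Jar stands upright on the pan; beam on its pan-down stop; poise thumb at side ≈(334,180), wrist ≈(331,174). Beam rises up to ~14 mm on the stop at the far end, so I keep fingertips at z≈0.116.

```bash
python3 - <<'E'
from h import *
c=cam("wrist");d=cam("side")
print(r.get_state()["tool_pos"],tri([c,d],[(331,174),(334.2,180)]),atz(c,(331,174),.117))
a=cv2.resize(c["img"][120:220,250:450],None,fx=4,fy=4,interpolation=2)
b=cv2.resize(c["img"][110:220,440:640],None,fx=3,fy=3,interpolation=2)[:,:600]
cv2.imwrite("pics/w6.png",a[:400])
E
```

```text
[ 0.56849943 -0.02502823  0.23270078] (array([ 0.58830383, -0.02988034,  0.1157807 ]), [[2.8, 4.4], [-1.8, 0.4]]) [ 0.59264835 -0.02723289  0.117     ]
```

View pics/w6.png

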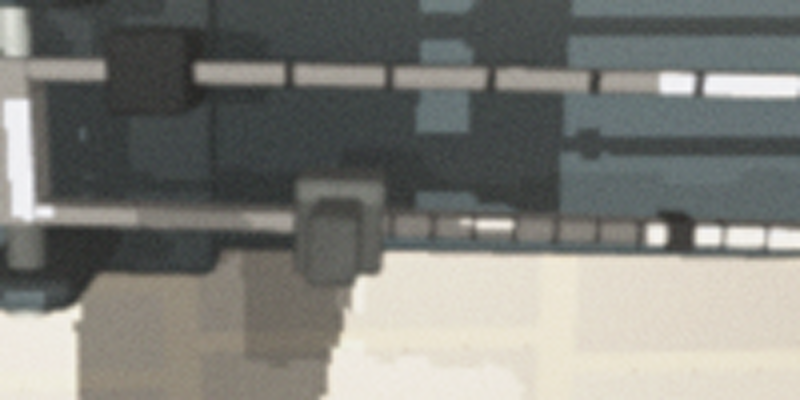

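Wrist crop: thumb top face ≈ full-image (333,181), poise block ≈(335,178), tape ≈(420,178).

```bash
python3 - <<'E'
from h import *
c=cam("wrist");print(r.get_state()["tool_pos"])
print("thumb",atz(c,(333.2,181),.129),"block",atz(c,(335,178),.102),"tape",atz(c,(420,178),.103))
E
```

```text
[ 0.56845959 -0.02529737  0.23267052]
thumb [ 0.58855099 -0.02952378  0.129     ] block [ 0.58548053 -0.03189424  0.102     ] tape [ 0.58584054 -0.11445051  0.103     ]
```

drive_tool:
  deltas:
    - [[0,0,0],[0,0.6,-1.85],3]
    - [[0,0,0],[2.5,0,0],3]
    - [[0,0,0],[2.5,0,0],3]
    - [[0,0,0],[2.5,0,0],3]
    - [[0,0,0],[1.0,0,0],3]
    - [[0,0,0],[0,0,0],3]
    - [[0,0,0],[0.8,0,0],3]
    - [[0,0,0],[0.7,0,0],3]
    - [[0,0,0],[0.6,0,0],3]
    - [[0,0,0],[0,0,0],3]
    - [[0,0,0],[0,0,0],3]

```text
clock: 9.33
tool_pos: [0.5868, -0.0326, 0.1269]
eef_rot: [0.707, -0.0, -0.707, -0.0]
contact_force: [-0.2, -0.3, 0.8]
opening: 0.342
```

```bash
python3 - <<'E'
from h import *
st=r.get_state();print(st["tool_pos"],st["opening"],st["contact_force"])
c=cam("wrist");d=cam("side");s=cam("scene")
a=cv2.resize(d["img"][130:230,280:400],(400,333),interpolation=2)
b=cv2.resize(s["img"][130:230,260:380],(400,333),interpolation=2)
w=cv2.resize(c["img"][150:300,160:480],(560,262),interpolation=2)
cv2.imwrite("pics/g7.png",np.vstack([np.hstack([a,b]),np.hstack([w,np.zeros((262,240,3),np.uint8)])]))
E
```

```text
[ 0.586821   -0.03255768  0.12689017] 0.34227286047643 [-0.17434897 -0.32518204  0.82197004]
```

View pics/g7.png

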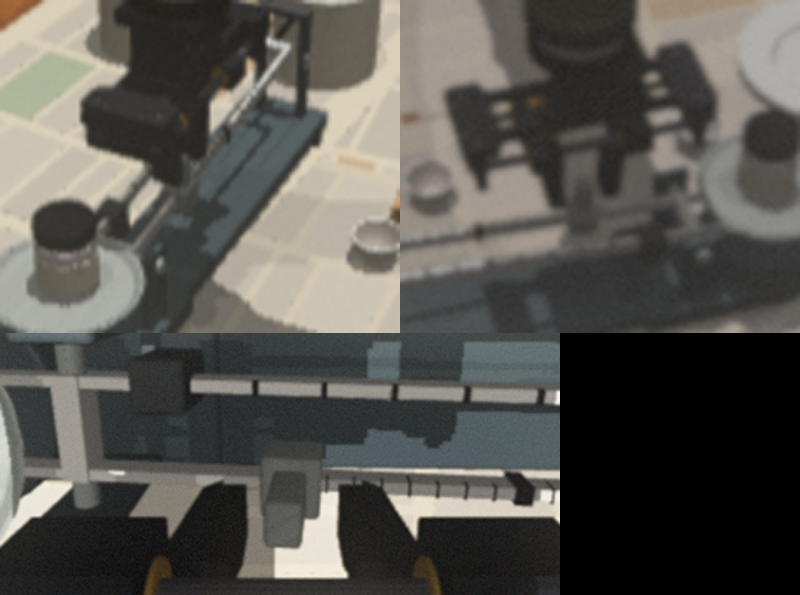

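Views: thumb stands between the two fingers (wrist crop thumb x≈285 between fingers at 240 and 345), fingertips around the thumb. Push outward gently.

drive_tool:
  deltas:
    - [[0,0,0],[0,0.2,0],3]
    - [[0,0,0],[0,0.2,0],3]
    - [[0,0,0],[0,0.2,0],3]
    - [[0,0,0],[0,0.2,0],3]
    - [[0,0,0],[0,0.3,0],3]
    - [[0,0,0],[0,0.4,0],3]
    - [[0,0,0],[0,0.5,0],3]
    - [[0,0,0],[0,0.5,0],3]
    - [[0,0,0],[0,0.5,0],3]
    - [[0,0,0],[0,0.5,0],3]
    - [[0,0,0],[0,0.5,0],3]
    - [[0,0,0],[0,0.5,0],3]

```text
clock: 10.48
tool_pos: [0.5865, -0.0782, 0.1267]
eef_rot: [-0.707, 0.0, 0.707, 0.0]
contact_force: [-0.7, 0.3, -0.9]
opening: 0.337
```

drive_tool:
  deltas:
    - [[0,0,0],[0,0.5,0],3]
    - [[0,0,0],[0,0.4,0],3]
    - [[0,0,0],[0,0.2,0],3]
    - [[0,0,0],[0,0,0],3]
    - [[0,0,0],[0,-0.5,0],3]
    - [[0,0,0],[0,-0.3,0],3]
    - [[0,0,0],[0,0,0],3]
    - [[0,0,0],[0,0,0],3]
    - [[0,0,0],[0,0,0],3]
    - [[0,0,0],[0,0,0],3]
    - [[0,0,0],[0,0,0],3]
    - [[0,0,0],[0,0,0],3]

```text
clock: 11.48
tool_pos: [0.5867, -0.0807, 0.1267]
eef_rot: [0.707, -0.0, -0.707, -0.0]
contact_force: [0.8, -0.2, 0.1]
opening: 0.339
```

```bash
cat > read.py <<'E'
from h import *
import sys
# jar cap template tracked in the side view; reference ref.png = beam on + stop
def tilt(save=None):
    st=r.get_state();d=cam("side",save);ref=cv2.imread("pics/ref.png")
    dn,up=proj(d,[.608,.116,.16]),proj(d,[.608,.116,.166]); pxl=(up-dn)[1]
    x,y=int(dn[0]),int(dn[1]); 
    t=cv2.cvtColor(ref[y-12:y+26,x-14:x+15],6).astype(np.float32);g=cv2.cvtColor(d["img"],6).astype(np.float32)
    W=np.float32([[1,0,x-14],[0,1,y-12]])
    cc,W=cv2.findTransformECC(t,g,W,cv2.MOTION_TRANSLATION,(3,100,1e-5))
    sh=np.array([W[0,2]-(x-14),W[1,2]-(y-12)])
    print("tool",np.round(st["tool_pos"],4),"F",np.round(st["contact_force"],1),"shift px",np.round(sh,2),"px per 6mm",round(pxl,2),"cc",round(cc,3),"tilt~",round(.08-.08*sh[1]/pxl,3)); return d
E
python3 - <<'E'
from h import *
import os
d=cv2.imread("pics/side0.png")
E
python3 -c "
from h import *
c=cam('side','ref');w=cam('wrist','w8');s=cam('scene','s8')
print(r.get_state()['tool_pos'],r.get_state()['contact_force'],proj(c,[.608,.116,.163]))
a=cv2.resize(c['img'][125:235,270:400],(400,338),interpolation=2);b=cv2.resize(w['img'][100:300],(400,125));b2=cv2.resize(w['img'][150:300,160:480],(400,188),interpolation=2)
e=cv2.resize(cv2.imread('pics/side0.png')[125:235,270:400],(400,338),interpolation=2)
cv2.imwrite('pics/g8.png',np.vstack([np.hstack([a,e]),np.hstack([b2,cv2.resize(s['img'][150:225,200:360],(400,188),interpolation=2)])]))
"
```

```text
[ 0.58672565 -0.0806349   0.12671955] [ 0.04557033  0.68231591 -0.05019755] [297.10338198 194.43046652]
```

View pics/g8.png

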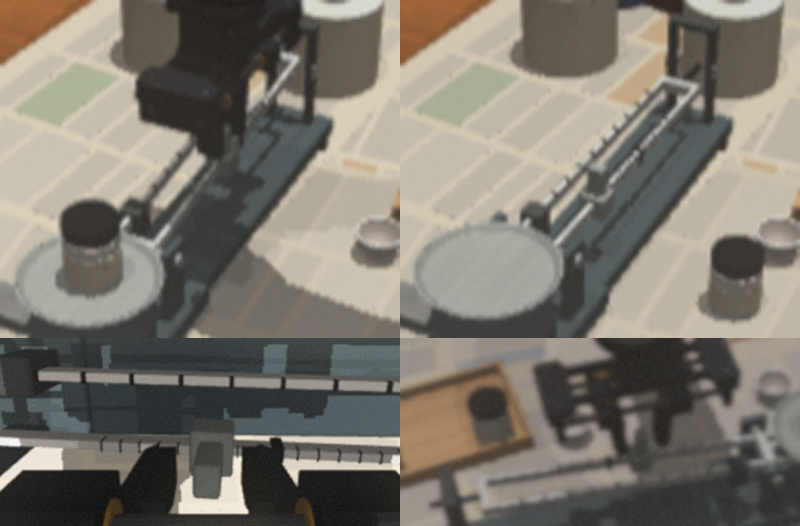

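Beam end still high (side ≈(365,143.5) against (364,151) on the empty-pan stop); so still on the pan-down stop at p≈55 mm. Level corresponds to ≈147.3. Use this image as reference and push 20 mm more.

drive_tool:
  deltas:
    - [[0,0,0],[0,0.3,0],3]
    - [[0,0,0],[0,0.3,0],3]
    - [[0,0,0],[0,0.2,0],3]
    - [[0,0,0],[0,0.3,0],3]
    - [[0,0,0],[0,0.4,0],3]
    - [[0,0,0],[0,0.5,0],3]
    - [[0,0,0],[0,0.4,0],3]
    - [[0,0,0],[0,0.3,0],3]
    - [[0,0,0],[0,0.1,0],3]
    - [[0,0,0],[0,0,0],3]
    - [[0,0,0],[0,-0.4,0],3]
    - [[0,0,0],[0,-0.4,0],3]

```text
clock: 12.63
tool_pos: [0.5869, -0.1003, 0.1268]
eef_rot: [0.707, -0.0, -0.707, -0.0]
contact_force: [0.2, 1.2, -0.1]
opening: 0.338
```

drive_tool:
  deltas:
    - [[0,0,0],[0,0,0],3]
    - [[0,0,0],[0,0,0],3]
    - [[0,0,0],[0,0,0],3]
    - [[0,0,0],[0,0,0],3]
    - [[0,0,0],[0,0,0],3]
    - [[0,0,0],[0,0,0],3]
    - [[0,0,0],[0,0,0],3]
    - [[0,0,0],[0,0,0],3]
    - [[0,0,0],[0,0,0],3]
    - [[0,0,0],[0,0,0],3]

```text
clock: 13.47
tool_pos: [0.5867, -0.1006, 0.1267]
eef_rot: [0.707, -0.0, -0.707, -0.0]
contact_force: [1.2, -0.3, 0.1]
opening: 0.342
```

```bash
python3 -c "
from read import *
tilt('side9')"
```

```text
tool [ 0.5867 -0.1006  0.1267] F [ 1.2 -0.3  0.1] shift px [-0.01 -0.06] px per 6mm -2.02 cc 0.999 tilt~ 0.078
```

drive_tool:
  deltas:
    - [[0,0,0],[0,0.3,0],3]
    - [[0,0,0],[0,0.3,0],3]
    - [[0,0,0],[0,0.2,0],3]
    - [[0,0,0],[0,0.3,0],3]
    - [[0,0,0],[0,0.4,0],3]
    - [[0,0,0],[0,0.5,0],3]
    - [[0,0,0],[0,0.4,0],3]
    - [[0,0,0],[0,0.3,0],3]
    - [[0,0,0],[0,0.1,0],3]
    - [[0,0,0],[0,0,0],3]
    - [[0,0,0],[0,-0.4,0],3]
    - [[0,0,0],[0,-0.4,0],3]

```text
clock: 14.52
tool_pos: [0.5869, -0.1203, 0.1268]
eef_rot: [0.707, -0.0, -0.707, -0.0]
contact_force: [0.6, -0.2, -0.4]
opening: 0.34
```

drive_tool:
  deltas:
    - [[0,0,0],[0,0,0],3]
    - [[0,0,0],[0,0,0],3]
    - [[0,0,0],[0,0,0],3]
    - [[0,0,0],[0,0,0],3]
    - [[0,0,0],[0,0,0],3]
    - [[0,0,0],[0,0,0],3]
    - [[0,0,0],[0,0,0],3]
    - [[0,0,0],[0,0,0],3]
    - [[0,0,0],[0,0,0],3]
    - [[0,0,0],[0,0,0],3]
    - [[0,0,0],[0,0,0],3]
    - [[0,0,0],[0,0,0],3]

```text
clock: 15.52
tool_pos: [0.5867, -0.1206, 0.1267]
eef_rot: [0.707, -0.0, -0.707, -0.0]
contact_force: [1.3, 0.1, -0.9]
opening: 0.341
```

```bash
python3 -c "
from read import *
tilt('side10')"
```

```text
tool [ 0.5867 -0.1206  0.1267] F [ 1.3  0.1 -0.9] shift px [-0.   -0.03] px per 6mm -2.02 cc 0.999 tilt~ 0.079
```

```bash
cat >> read.py <<'E'
def thumb():
    ref=cv2.imread("pics/w8.png");w=cam("wrist")["img"];t=ref[215:275,310:350]
    m=cv2.matchTemplate(w[190:300],t,5);_,v,_,l=cv2.minMaxLoc(m);print("thumb shift px",l[0]-310,l[1]+190-215,round(v,3))
E
python3 -c "
from read import *
thumb()"
```

```text
thumb shift px 1 3 0.975
```

drive_tool:
  deltas:
    - [[0,0,0],[0,0.3,0],3]
    - [[0,0,0],[0,0.3,0],3]
    - [[0,0,0],[0,0.2,0],3]
    - [[0,0,0],[0,0,0],3]

```text
clock: 15.95
tool_pos: [0.5867, -0.1295, 0.1267]
eef_rot: [0.707, -0.001, -0.707, -0.0]
contact_force: [-0.5, 0.1, 0.2]
opening: 0.337
```

drive_tool:
  deltas:
    - [[0,0,0],[0,0.3,0],3]
    - [[0,0,0],[0,0.4,0],3]
    - [[0,0,0],[0,0.5,0],3]
    - [[0,0,0],[0,0.4,0],3]
    - [[0,0,0],[0,0.3,0],3]
    - [[0,0,0],[0,0.1,0],3]
    - [[0,0,0],[0,0,0],3]
    - [[0,0,0],[0,-0.4,0],3]
    - [[0,0,0],[0,-0.4,0],3]
    - [[0,0,0],[0,0,0],3]
    - [[0,0,0],[0,0,0],3]
    - [[0,0,0],[0,0,0],3]

```text
clock: 16.95
tool_pos: [0.5868, -0.1403, 0.1268]
eef_rot: [0.707, 0.0, -0.707, 0.0]
contact_force: [-0.1, 0.0, -0.4]
opening: 0.337
```

drive_tool:
  deltas:
    - [[0,0,0],[0,0,0],3]
    - [[0,0,0],[0,0,0],3]
    - [[0,0,0],[0,0,0],3]
    - [[0,0,0],[0,0,0],3]
    - [[0,0,0],[0,0,0],3]
    - [[0,0,0],[0,0,0],3]
    - [[0,0,0],[0,0,0],3]
    - [[0,0,0],[0,0,0],3]
    - [[0,0,0],[0,0,0],3]
    - [[0,0,0],[0,0,0],3]
    - [[0,0,0],[0,0,0],3]
    - [[0,0,0],[0,0,0],3]

```text
clock: 17.95
tool_pos: [0.5867, -0.1405, 0.1267]
eef_rot: [0.707, -0.0, -0.707, -0.0]
contact_force: [0.0, 0.2, -0.1]
opening: 0.339
```

```bash
python3 -c "
from read import *
tilt('side11');thumb()"
```

```text
tool [ 0.5867 -0.1405  0.1267] F [ 0.   0.2 -0.1] shift px [-0.33 -2.69] px per 6mm -2.02 cc 0.981 tilt~ -0.026
thumb shift px 3 -13 0.738
```

Off the stop: jar track says tilt ≈ -0.026, so about 4 mm too far. Lower the tips 9 mm (poise has dropped), then push back about 3.5 mm (gap ≈9.8 mm).

drive_tool:
  deltas:
    - [[0,0,0],[0.3,0,0],3]
    - [[0,0,0],[0.3,0,0],3]
    - [[0,0,0],[0.3,0,0],3]
    - [[0,0,0],[0,-0.3,0],3]
    - [[0,0,0],[0,-0.3,0],3]
    - [[0,0,0],[0,-0.2,0],3]
    - [[0,0,0],[0,-0.1,0],3]
    - [[0,0,0],[0,-0.1,0],3]
    - [[0,0,0],[0,-0.1,0],3]
    - [[0,0,0],[0,-0.1,0],3]
    - [[0,0,0],[0,-0.13,0],3]
    - [[0,0,0],[0,0,0],3]

```text
clock: 19.05
tool_pos: [0.5868, -0.1269, 0.1178]
eef_rot: [0.707, 0.0, -0.707, 0.0]
contact_force: [-0.9, -0.1, -0.8]
opening: 0.34
```

drive_tool:
  deltas:
    - [[0,0,0],[0,0.4,0],3]
    - [[0,0,0],[0,0.4,0],3]
    - [[0,0,0],[0,0,0],3]
    - [[0,0,0],[0,0,0],3]
    - [[0,0,0],[0,0,0],3]
    - [[0,0,0],[0,0,0],3]
    - [[0,0,0],[0,0,0],3]
    - [[0,0,0],[0,0,0],3]
    - [[0,0,0],[0,0,0],3]
    - [[0,0,0],[0,0,0],3]
    - [[0,0,0],[0,0,0],3]
    - [[0,0,0],[0,0,0],3]

```text
clock: 20.05
tool_pos: [0.5867, -0.1352, 0.1177]
eef_rot: [0.707, -0.0, -0.707, -0.0]
contact_force: [-0.3, -0.4, -0.3]
opening: 0.339
```

drive_tool:
  deltas:
    - [[0,0,0],[0,0,0],3]
    - [[0,0,0],[0,0,0],3]
    - [[0,0,0],[0,0,0],3]
    - [[0,0,0],[0,0,0],3]
    - [[0,0,0],[0,0,0],3]
    - [[0,0,0],[0,0,0],3]

```text
clock: 20.55
tool_pos: [0.5867, -0.1353, 0.1177]
eef_rot: [-0.707, 0.0, 0.707, 0.0]
contact_force: [0.1, -0.6, 0.7]
opening: 0.339
```

```bash
python3 -c "
from read import *
tilt('side12');thumb()"
```

```text
tool [ 0.5867 -0.1353  0.1177] F [ 0.1 -0.6  0.7] shift px [-0.24 -1.38] px per 6mm -2.02 cc 0.99 tilt~ 0.025
thumb shift px -1 1 0.942
```

Jar track now says ≈ +0.025; I cross-check with the beam end in the scene view, where the hand doesn't hide it.

```bash
cat >> read.py <<'E'
def beam_scene():
    s=cam("scene","slast");ref=cv2.imread("pics/s8.png");g0=cv2.imread("pics/scene0.png")
    P=lambda t:[.588,.047-.27*np.cos(t),.088+.27*np.sin(t)]
    a,b=proj(s,P(.08)),proj(s,P(0));x,y=int(a[0]),int(a[1]);px=(b-a)[1]
    t=cv2.cvtColor(ref[y-7:y+8,x-10:x+30],6).astype(np.float32)
    for n,im in(("empty",g0),("now",s["img"])):
        W=np.float32([[1,0,x-10],[0,1,y-7+(px if n=="empty" else px*.7)]])
        try:
            cc,W=cv2.findTransformECC(t,cv2.cvtColor(im,6).astype(np.float32),W,cv2.MOTION_TRANSLATION,(3,200,1e-6))
            sh=W[1,2]-(y-7);print(n,"shift",round(float(sh),2),"of",round(float(px),2),"cc",round(cc,3),"tilt",round(.08-.08*sh/px,3))
        except cv2.error as e: print(n,"fail")
E
python3 -c "
from read import *
beam_scene();tilt('side13')
a=cv2.imread('pics/scene0.png')[185:245,205:345];b=cv2.imread('pics/s8.png')[185:245,205:345];c=cv2.imread('pics/slast.png')[185:245,205:345]
cv2.imwrite('pics/v.png',np.vstack([cv2.resize(i,(460,197),interpolation=2) for i in(a,b,c)]))
"
```

```text
empty fail
now shift 3.64 of 5.44 cc 0.721 tilt 0.027
tool [ 0.5867 -0.1352  0.1177] F [-0.7 -0.7  0.7] shift px [-0.2  -1.39] px per 6mm -2.02 cc 0.99 tilt~ 0.025
```

Both say ≈ +0.026. Push back out by about 2.5 mm (gap ≈9.5 mm) and read again.

drive_tool:
  deltas:
    - [[0,0,0],[0,0.3,0],3]
    - [[0,0,0],[0,0.3,0],3]
    - [[0,0,0],[0,0.2,0],3]
    - [[0,0,0],[0,0.1,0],3]
    - [[0,0,0],[0,0.1,0],3]
    - [[0,0,0],[0,0.1,0],3]
    - [[0,0,0],[0,0.1,0],3]
    - [[0,0,0],[0,0,0],3]
    - [[0,0,0],[0,-0.4,0],3]
    - [[0,0,0],[0,-0.4,0],3]
    - [[0,0,0],[0,0,0],3]
    - [[0,0,0],[0,0,0],3]

```text
clock: 21.75
tool_pos: [0.5869, -0.1385, 0.1178]
eef_rot: [0.707, 0.0, -0.707, 0.0]
contact_force: [-0.6, 0.4, -0.8]
opening: 0.34
```

drive_tool:
  deltas:
    - [[0,0,0],[0,0,0],3]
    - [[0,0,0],[0,0,0],3]
    - [[0,0,0],[0,0,0],3]
    - [[0,0,0],[0,0,0],3]
    - [[0,0,0],[0,0,0],3]
    - [[0,0,0],[0,0,0],3]
    - [[0,0,0],[0,0,0],3]
    - [[0,0,0],[0,0,0],3]
    - [[0,0,0],[0,0,0],3]
    - [[0,0,0],[0,0,0],3]
    - [[0,0,0],[0,0,0],3]
    - [[0,0,0],[0,0,0],3]

```text
clock: 22.75
tool_pos: [0.5867, -0.1392, 0.1177]
eef_rot: [0.707, -0.0, -0.707, 0.0]
contact_force: [0.3, 0.3, -0.6]
opening: 0.338
```

```bash
python3 -c "
from read import *
beam_scene();tilt('side14');thumb()"
```

```text
empty fail
now shift 4.9 of 5.44 cc 0.653 tilt 0.008
tool [ 0.5867 -0.1392  0.1177] F [-0.1 -0.1  0.3] shift px [-0.3  -2.01] px per 6mm -2.02 cc 0.984 tilt~ 0.001
thumb shift px 1 -3 0.9
```

Tilt reads +0.001 (jar) / +0.008 (beam): about level. Lift straight off and move toward the jar, so the side camera sees the pointer and mark.

drive_tool:
  deltas:
    - [[0,0,0],[-1,0,0],3]
    - [[0,0,0],[-2,0,0],3]
    - [[0,0,0],[-3,0,0],3]
    - [[0,0,0],[-4,0,0],3]
    - [[0,0,0],[0,-3.5,-0.5],3]
    - [[0,0,0],[0,-3.5,-0.5],6.5]
    - [[0,0,0],[0,-3.5,-0.5],6.5]
    - [[0,0,0],[0,-3.5,-0.5],6.5]
    - [[0,0,0],[0,0,0],6.5]
    - [[0,0,0],[0,0,0],6.5]
    - [[0,0,0],[0,0,0],6.5]
    - [[0,0,0],[0,0,0],6.5]

```text
clock: 23.9
tool_pos: [0.6066, -0.0013, 0.2181]
eef_rot: [0.707, -0.001, -0.707, -0.0]
contact_force: [0.9, -0.4, 0.8]
opening: 0.736
```

```bash
python3 -c "
from read import *
beam_scene();d=tilt('side15')
w=cam('wrist','w15')
g=proj(d,[.594,-.262,.085]);print(g)
x,y=int(g[0]),int(g[1])
a=cv2.resize(d['img'][y-25:y+25,x-25:x+25],(390,390),interpolation=2)
b=cv2.resize(cv2.imread('pics/side0.png')[y-25:y+25,x-25:x+25],(390,390),interpolation=2)
c=cv2.resize(cv2.imread('pics/slast.png')[190:240,205:335],(390,150),interpolation=2);e=cv2.resize(cv2.imread('pics/scene0.png')[190:240,205:335],(390,150),interpolation=2)
cv2.imwrite('pics/v15.png',np.vstack([np.hstack([a,b]),np.hstack([c,e])]))
"
```

```text
empty fail
now shift -1.55 of 5.44 cc 0.294 tilt 0.103
tool [ 0.6066 -0.0015  0.218 ] F [ 0.5 -0.3  0. ] shift px [-0.5  -1.95] px per 6mm -2.02 cc 0.965 tilt~ 0.003
[364.64751671 148.37349219]
```

View pics/v15.png

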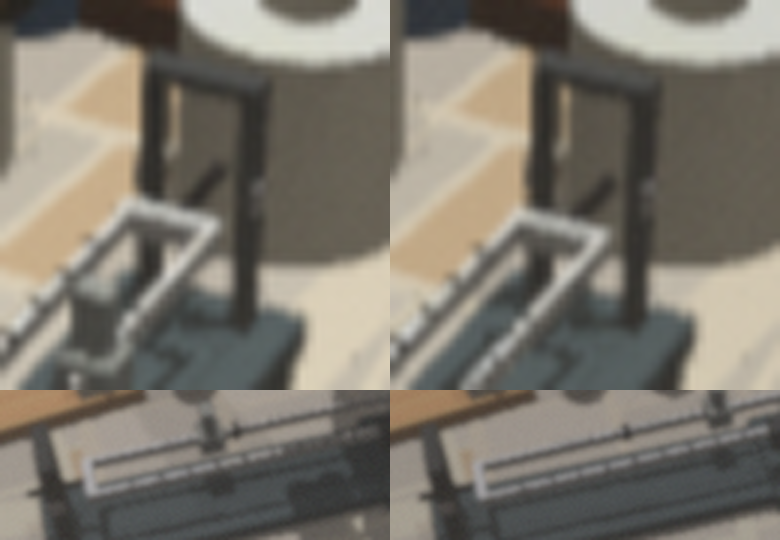

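Side crop: pointer crosses the guard at the height of the white mark (pointer ≈(207,185), mark ≈(258,190) less ≈10 for perspective); beam end is ≈1.9 px above its empty-pan place (tilt there ≈-0.036), giving now about -0.01. One numeric check against the references.

```bash
python3 -c "
from h import *
g=lambda n:cv2.cvtColor(cv2.imread(f'pics/{n}.png'),6).astype(np.float32)
d=cam('side');P=lambda t,y=.27:[.588,.047-y*np.cos(t),.088+y*np.sin(t)]
k=(proj(d,P(0))-proj(d,P(.08)))[1]/.08;print('px/rad',k)
t=g('side15')[149:158,357:369]
for n,y0 in(('side15',149),('side0',151),('ref',144),('side9',144)):
    m=cv2.matchTemplate(g(n)[138:166,350:376],t,5);_,v,_,l=cv2.minMaxLoc(m)
    W=np.float32([[1,0,350+l[0]],[0,1,138+l[1]]])
    try: cc,W=cv2.findTransformECC(t,g(n),W,0,(3,200,1e-6));print(n,W[:,2],round(cc,3),'dtilt',(149-W[1,2])/k)
    except Exception: print(n,l,v,'fail')
"
```

```text
px/rad 75.78001687260887
side15 [356.81198 149.26059] 0.946 dtilt -0.0034387640748014484
side0 [356.77295 150.54198] 0.917 dtilt -0.020348067898996392
ref [357.74756 141.1906 ] 0.652 dtilt 0.10305358573551686
side9 (8, 3) 0.5911953449249268 fail
```

The estimates spread from -0.02 to +0.008; I do one better check using the clean image from just after placing (known +0.08 stop, hand away), kept in g5.png.

```bash
python3 -c "
from h import *
G=cv2.cvtColor(cv2.imread('pics/g5.png')[:400,:400],6)
up=lambda n:cv2.resize(cv2.cvtColor(cv2.imread(f'pics/{n}.png'),6)[115:250,265:400],(400,400),interpolation=2)
ims={'plus.08':G,'empty':up('side0'),'now':up('side15')}
s=400/135
# front rail + end crossbar: template around front corner
for nm,(x0,x1,y0,y1) in {'corner':(354,369,145,156),'corner2':(352,371,147,157),'mark/static':(366,374,130,165)}.items():
    f=lambda v,o:int((v-o)*s)
    t=ims['now'][f(y0,115):f(y1,115),f(x0,265):f(x1,265)]
    for n,im in ims.items():
        m=cv2.matchTemplate(im[:200,240:340],t,5);_,v,_,l=cv2.minMaxLoc(m)
        print(nm,n,'dx',round((l[0]+240-f(x0,265))/s,2),'dy',round((l[1]-f(y0,115))/s,2),round(v,3))
"
```

```text
corner plus.08 dx 0.34 dy -7.76 0.95
corner empty dx 0.0 dy 1.35 0.981
corner now dx 0.0 dy 0.0 1.0
corner2 plus.08 dx 0.34 dy -7.76 0.945
corner2 empty dx 0.0 dy 1.35 0.976
corner2 now dx 0.0 dy 0.0 1.0
mark/static plus.08 dx 0.34 dy 0.0 0.875
mark/static empty dx 0.0 dy 0.34 0.966
mark/static now dx 0.0 dy 0.0 1.0
```

```bash
python3 -c "
from h import *
d=cam('side');s=cam('scene')
# front corner of beam end: side15 v15 crop (215,222)/7.8, scene v15 crop (90,490-390)/3
for uv,sv in [((364-25+215/7.8,148-25+222/7.8),(205+90/3,190+100/3))]:
    P,e=tri([d,s],[uv,sv]);print('corner',P,e,uv,sv)
    for z in(.08,.088,.096): print(z,atz(d,uv,z))
for L in(.25,.27,.29,.30):
    P=lambda t:[.588,.047-L*np.cos(t),.088+L*np.sin(t)]
    print(L,(proj(d,P(0))-proj(d,P(.08))),(proj(d,P(-.035))-proj(d,P(.08))), proj(d,P(0)))
"
```

```text
corner [ 0.59487363 -0.25460841  0.06949511] [[-3.3, 2.3], [-3.7, -3.2]] (366.56410256410254, 151.46153846153845) (235.0, 223.33333333333334)
0.08 [ 0.58471506 -0.25564642  0.08      ]
0.088 [ 0.57999237 -0.24362034  0.088     ]
0.096 [ 0.57526969 -0.23159425  0.096     ]
0.25 [-0.10665514  5.63795145] [-0.22111627  8.15431077] [358.69527006 157.3843244 ]
0.27 [-0.14331132  6.06240135] [-0.27739512  8.76409958] [361.3960419  154.12937407]
0.29 [-0.1828574   6.48268133] [-0.3375969   9.36740468] [364.03883433 150.94430011]
0.3 [-0.2036509   6.69125321] [-0.36908046  9.66662759] [365.33906859 149.37726736]
```

Using the true arm length (~0.29 m) the beam end gives about -0.015, the jar about 0; I nudge the poise in by ~1.5 mm to be safely level.

drive_tool:
  deltas:
    - [[0,0,0],[0,3.5,0.5],3]
    - [[0,0,0],[0,3.4,0.5],3]
    - [[0,0,0],[0,3.4,0.5],3]
    - [[0,0,0],[0,3.4,0.46],3]
    - [[0,0,0],[0,0,0],3]
    - [[0,0,0],[0,0,0],3]
    - [[0,0,0],[0,0,0],3]
    - [[0,0,0],[2,0,0],3]
    - [[0,0,0],[2,0,0],3]
    - [[0,0,0],[2,0,0],3]
    - [[0,0,0],[0,0,0],3]
    - [[0,0,0],[0,0,0],3]

```text
clock: 25.2
tool_pos: [0.5869, -0.1343, 0.1571]
eef_rot: [-0.706, -0.001, 0.708, -0.0]
contact_force: [-1.0, 0.1, 0.2]
opening: 0.338
```

drive_tool:
  deltas:
    - [[0,0,0],[0,0.42,0],3]
    - [[0,0,0],[0,0,0],3]
    - [[0,0,0],[1.5,0,0],3]
    - [[0,0,0],[1.0,0,0],3]
    - [[0,0,0],[0.7,0,0],3]
    - [[0,0,0],[0.5,0,0],3]
    - [[0,0,0],[0.25,0,0],3]
    - [[0,0,0],[0,0,0],3]
    - [[0,0,0],[0,0,0],3]
    - [[0,0,0],[0,0,0],3]

```text
clock: 26.03
tool_pos: [0.5875, -0.1405, 0.1186]
eef_rot: [0.707, -0.0, -0.707, 0.0]
contact_force: [-0.4, -0.3, -0.4]
opening: 0.344
```

```bash
python3 -c "
from read import *
tilt();thumb()"
```

```text
tool [ 0.5875 -0.1405  0.1186] F [-0.4 -0.3 -0.4] shift px [-0.31 -1.98] px per 6mm -2.02 cc 0.985 tilt~ 0.002
thumb shift px -1 -3 0.9
```

drive_tool:
  deltas:
    - [[0,0,0],[0,-0.3,0],3]
    - [[0,0,0],[0,-0.3,0],3]
    - [[0,0,0],[0,-0.2,0],3]
    - [[0,0,0],[0,-0.1,0],3]
    - [[0,0,0],[0,-0.1,0],3]
    - [[0,0,0],[0,-0.1,0],3]
    - [[0,0,0],[0,-0.1,0],3]
    - [[0,0,0],[0,-0.07,0],3]
    - [[0,0,0],[0,0,0],3]
    - [[0,0,0],[0,0,0],3]
    - [[0,0,0],[0,0,0],3]

```text
clock: 27.05
tool_pos: [0.587, -0.1277, 0.1182]
eef_rot: [-0.707, 0.0, 0.707, 0.0]
contact_force: [0.8, -0.2, 0.3]
opening: 0.339
```

Back off, wait for the beam to settle, and read.

drive_tool:
  deltas:
    - [[0,0,0],[0,0.4,0],3]
    - [[0,0,0],[0,0.45,0],3]
    - [[0,0,0],[0,0,0],3]
    - [[0,0,0],[0,0,0],3]
    - [[0,0,0],[-1,0,0],3]
    - [[0,0,0],[-2,0,0],3]
    - [[0,0,0],[-3,0,0],3]
    - [[0,0,0],[-4,0,0],3]
    - [[0,0,0],[0,-3.5,-0.5],3]
    - [[0,0,0],[0,-3.5,-0.5],6.5]
    - [[0,0,0],[0,-3.5,-0.5],6.5]
    - [[0,0,0],[0,-3.3,-0.5],6.5]

```text
clock: 28.05
tool_pos: [0.6073, 0.004, 0.2195]
eef_rot: [0.708, 0.0, -0.707, -0.0]
contact_force: [-0.6, -0.2, 0.2]
opening: 0.544
```

drive_tool:
  deltas:
    - [[0,0,0],[0,0,0],6.5]
    - [[0,0,0],[0,0,0],6.5]
    - [[0,0,0],[0,0,0],6.5]
    - [[0,0,0],[0,0,0],6.5]
    - [[0,0,0],[0,0,0],6.5]
    - [[0,0,0],[0,0,0],6.5]
    - [[0,0,0],[0,0,0],6.5]
    - [[0,0,0],[0,0,0],6.5]
    - [[0,0,0],[0,0,0],6.5]
    - [[0,0,0],[0,0,0],6.5]
    - [[0,0,0],[0,0,0],6.5]
    - [[0,0,0],[0,0,0],6.5]

```text
clock: 29.05
tool_pos: [0.6071, 0.0018, 0.2182]
eef_rot: [-0.707, 0.0, 0.707, 0.0]
contact_force: [0.8, -0.1, 0.3]
opening: 0.739
```

```bash
python3 -c "
from read import *
d=tilt('side16')
G=cv2.cvtColor(cv2.imread('pics/g5.png')[:400,:400],6)
up=lambda n:cv2.resize(cv2.cvtColor(cv2.imread(f'pics/{n}.png'),6)[115:250,265:400],(400,400),interpolation=2)
ims={'plus':G,'empty':up('side0'),'prev':up('side15'),'now':up('side16')}
s=400/135;f=lambda v,o:int((v-o)*s)
t=ims['now'][f(145,115):f(156,115),f(354,265):f(369,265)]
for n,im in ims.items():
    m=cv2.matchTemplate(im[:200,240:340],t,5);_,v,_,l=cv2.minMaxLoc(m)
    dy=(l[1]-f(145,115))/s;print(n,'dx',round((l[0]+240-f(354,265))/s,2),'dy',round(dy,2),round(v,3),'tilt rel now',round(-dy/81,3))
"
```

```text
tool [0.6071 0.0018 0.2182] F [ 0.8 -0.1  0.3] shift px [-0.39 -1.5 ] px per 6mm -2.02 cc 0.961 tilt~ 0.021
plus dx 0.34 dy -6.41 0.945 tilt rel now 0.079
empty dx 0.0 dy 2.7 0.923 tilt rel now -0.033
prev dx 0.0 dy 1.35 0.975 tilt rel now -0.017
now dx 0.0 dy 0.0 1.0 tilt rel now -0.0
```

```bash
python3 -c "
from h import *
s=cam('scene','scene16');d=cam('side')
up=lambda n:cv2.resize(cv2.cvtColor(cv2.imread(f'pics/{n}.png'),6),None,fx=8,fy=8,interpolation=2)
I={n:up(n) for n in('scene16','scene0','s8','slast')}
for nm,(x0,x1,y0,y1) in {'end':(230,248,214,226),'end2':(231,240,215,227)}.items():
    t=I['scene16'][y0*8:y1*8,x0*8:x1*8]
    for n,im in I.items():
        m=cv2.matchTemplate(im[(y0-12)*8:(y1+12)*8,(x0-4)*8:(x1+4)*8],t,5);_,v,_,l=cv2.minMaxLoc(m);print(nm,n,'dx',l[0]/8-4,'dy',l[1]/8-12,round(v,3))
for L in(.27,.29):
    P=lambda t:[.588,.047-L*np.cos(t),.088+L*np.sin(t)]
    print(L,proj(s,P(-.04))-proj(s,P(.08)),proj(s,P(0)))
# jar cap/jar in side: g5 (+stop, hand away) against now
G=cv2.cvtColor(cv2.imread('pics/g5.png')[:400,:400],6);N=cv2.resize(cv2.cvtColor(cv2.imread('pics/side16.png'),6)[115:250,265:400],(400,400),interpolation=2)
for k,(x0,x1,y0,y1) in {'jar':(68,140,218,312),'cap':(68,140,218,268),'panleft':(25,75,280,330)}.items():
    a=cv2.resize(G,None,fx=3,fy=3,interpolation=2);b=cv2.resize(N,None,fx=3,fy=3,interpolation=2)
    m=cv2.matchTemplate(b[(y0-20)*3:(y1+10)*3,(x0-8)*3:(x1+8)*3],a[y0*3:y1*3,x0*3:x1*3],5);_,v,_,l=cv2.minMaxLoc(m)
    print(k,'shift px',((l[0]/3-8)/2.963).__round__(2),((l[1]/3-20)/2.963).__round__(2),round(v,3))
"
```

```text
end scene16 dx 0.0 dy 0.0 1.0
end scene0 dx 0.375 dy 2.375 0.86
end s8 dx 0.0 dy -5.625 0.856
end slast dx 0.375 dy 1.25 0.942
end2 scene16 dx 0.0 dy 0.0 1.0
end2 scene0 dx 0.375 dy 2.5 0.911
end2 s8 dx -0.5 dy 11.75 0.836
end2 slast dx 0.375 dy 1.25 0.96
0.27 [1.61473641 8.03938587] [242.12810079 210.88831947]
0.29 [1.96283513 8.62728094] [234.26958173 212.64292813]
jar shift px -0.22 -1.69 0.919
cap shift px -0.11 -1.69 0.925
panleft shift px -0.45 -1.69 0.946
```

Third and fourth checks agree: beam end now +0.001 (side), +0.002 (scene), jar +0.01: level, poise ≈113 mm, well beyond the tape → tray. Fetch the jar.

drive_tool:
  deltas:
    - [[0,0,0],[0,-3,-0.1],6.5]
    - [[0,0,0],[0,-3,0],6.5]
    - [[0,0,0],[0,-3,0],6.5]
    - [[0,0,0],[0,-2.3,0],6.5]
    - [[0,0,0],[0,0,0],6.5]
    - [[0,0,0],[0,0,0],6.5]
    - [[0,0,0],[2.5,0,0],6.5]
    - [[0,0,0],[2,0,0],6.5]
    - [[0,0,0],[1.5,0,0],6.5]
    - [[0,0,0],[1,0,0],6.5]
    - [[0,0,0],[0,0,0],6.5]
    - [[0,0,0],[0,0,0],6.5]

```text
clock: 30.2
tool_pos: [0.6083, 0.1134, 0.1482]
eef_rot: [-0.707, 0.001, 0.707, 0.0]
contact_force: [-0.1, -0.4, 1.1]
opening: 0.738
```

drive_tool:
  deltas:
    - [[0,0,0],[0,-0.2,0],6.5]
    - [[0,0,0],[0,0,0],5.8]
    - [[0,0,0],[0,0,0],5.2]
    - [[0,0,0],[0,0,0],4.9]
    - [[0,0,0],[0,0,0],4.7]
    - [[0,0,0],[0,0,0],4.5]
    - [[0,0,0],[0,0,0],4.2]
    - [[0,0,0],[0,0,0],4.2]
    - [[0,0,0],[0,0,0],4.2]
    - [[0,0,0],[0,0,0],4.2]
  force: 8

```text
clock: 31.03
tool_pos: [0.6082, 0.1167, 0.1482]
eef_rot: [0.707, -0.0, -0.707, 0.0]
contact_force: [0.4, 0.1, 0.1]
opening: 0.515
```

drive_tool:
  deltas:
    - [[0,0,0],[-0.2,0,0],4.2]
    - [[0,0,0],[-0.2,0,0],4.2]
    - [[0,0,0],[-0.2,0,0],4.2]
    - [[0,0,0],[-0.2,0,0],4.2]
    - [[0,0,0],[-0.3,0,0],4.2]
    - [[0,0,0],[-0.5,0,0],4.2]
    - [[0,0,0],[-1,0,0],4.2]
    - [[0,0,0],[-2,0,0],4.2]
    - [[0,0,0],[-2.5,0,0],4.2]
    - [[0,0,0],[-2.5,0,0],4.2]
    - [[0,0,0],[0,0,0],4.2]
    - [[0,0,0],[0,0,0],4.2]

```text
clock: 32.03
tool_pos: [0.6092, 0.117, 0.2464]
eef_rot: [0.709, 0.0, -0.706, -0.0]
contact_force: [0.4, 0.1, -1.8]
opening: 0.514
```

```bash
python3 -c "
from h import *
st=r.get_state();print(st['tool_pos'],st['opening'],st['contact_force'])
c=cam('wrist','w17');a=cv2.imread('pics/w3.png')[200:330,240:420];b=c['img'][200:330,240:420];print('held-jar match',cv2.matchTemplate(a,b,5)[0,0])
# tray corners from the side view wooden colour
d=cam('side');h=cv2.cvtColor(cv2.imread('pics/side0.png'),cv2.COLOR_BGR2HSV);m=cv2.inRange(h,(8,90,110),(20,255,255));m[:140]=0;m[215:]=0;m[:,:395]=0;m[:,465:]=0
k=cv2.findNonZero(m);q=cv2.boxPoints(cv2.minAreaRect(k));print(len(k),q.tolist(),[np.round(atz(d,p,.012),3).tolist() for p in q])
h=cv2.cvtColor(cv2.imread('pics/scene0.png'),cv2.COLOR_BGR2HSV);s=cam('scene');m=cv2.inRange(h,(8,90,60),(22,255,255));m[:155]=0;m[215:]=0;m[:,:170]=0;m[:,256:]=0
k=cv2.findNonZero(m);q=cv2.boxPoints(cv2.minAreaRect(k));print(len(k),q.tolist(),[np.round(atz(s,p,.012),3).tolist() for p in q])
"
```

```text
[0.60915878 0.11696417 0.24635965] 0.5142404156028008 [ 0.43732564  0.05934577 -1.79277443]
held-jar match 0.87626857
1217 [[397.6838684082031, 192.5174560546875], [405.8369445800781, 153.3826904296875], [455.1148376464844, 163.64892578125], [446.9617614746094, 202.78369140625]] [[0.454, -0.189, 0.012], [0.503, -0.404, 0.012], [0.341, -0.414, 0.012], [0.312, -0.204, 0.012]]
1391 [[172.83021545410156, 178.9056396484375], [242.43397521972656, 159.01885986328125], [251.52830505371094, 190.84906005859375], [181.92454528808594, 210.73583984375]] [[0.343, -0.404, 0.012], [0.316, -0.189, 0.012], [0.458, -0.185, 0.012], [0.476, -0.385, 0.012]]
```

drive_tool:
  deltas:
    - [[0,0,0],[0,2,1],4.2]
    - [[0,0,0],[0,3.2,1.8],4.2]
    - [[0,0,0],[0,3.2,1.8],4.2]
    - [[0,0,0],[0,3.2,1.8],4.2]
    - [[0,0,0],[0,3.2,1.8],4.2]
    - [[0,0,0],[0,3.2,1.8],4.2]
    - [[0,0,0],[0,3.2,1.8],4.2]
    - [[0,0,0],[0,3.2,1.8],4.2]
    - [[0,0,0],[0,3.2,1.8],4.2]
    - [[0,0,0],[0,3.2,1.8],4.2]
    - [[0,0,0],[0,3.2,1.8],4.2]
    - [[0,0,0],[0,3.2,1.8],4.2]

```text
clock: 33.18
tool_pos: [0.3984, -0.2562, 0.2434]
eef_rot: [-0.706, -0.0, 0.708, 0.0]
contact_force: [1.0, -0.5, -0.5]
opening: 0.514
```

drive_tool:
  deltas:
    - [[0,0,0],[0,2.5,1.2],4.2]
    - [[0,0,0],[0,1.5,0.8],4.2]
    - [[0,0,0],[0,0,0],4.2]
    - [[0,0,0],[0,0,0],4.2]
    - [[0,0,0],[3,0,0],4.2]
    - [[0,0,0],[3,0,0],4.2]
    - [[0,0,0],[3,0,0],4.2]
    - [[0,0,0],[3,0,0],4.2]
    - [[0,0,0],[0,0,0],4.2]
    - [[0,0,0],[0,0,0],4.2]

```text
clock: 34.02
tool_pos: [0.3801, -0.2931, 0.1232]
eef_rot: [-0.706, -0.002, 0.708, 0.0]
contact_force: [-0.1, 0.3, -0.9]
opening: 0.518
```

```bash
python3 -c "
from h import *
st=r.get_state();print(st['tool_pos'],st['opening'],st['contact_force'])
c=cam('wrist','w18')
g=cv2.cvtColor(c['img'],cv2.COLOR_BGR2HSV);b=cv2.inRange(g,(0,0,0),(180,255,45));b[235:]=0
n,l,s,ce=cv2.connectedComponentsWithStats(b)
for i in range(1,n):
    if s[i][4]>250: print('dark',s[i].tolist(),ce[i].round(),atz(c,ce[i],.066).round(3))
m=cv2.inRange(g,(8,90,110),(22,255,255));n,l,s,ce=cv2.connectedComponentsWithStats(m)
for i in range(1,n):
    if s[i][4]>300: x,y,w,h,_=s[i];print('wood',s[i].tolist(),[atz(c,p,.012).round(3).tolist() for p in((x,y),(x+w,y),(x,y+h),(x+w,y+h))])
"
```

```text
[ 0.38009893 -0.29311222  0.12323795] 0.5180994395583698 [-0.07274133  0.2885884  -0.90914651]
dark [194, 127, 68, 60, 2363] [229. 161.] [ 0.424 -0.224  0.066]
wood [191, 85, 256, 169, 21706] [[0.479, -0.18, 0.012], [0.479, -0.39, 0.012], [0.324, -0.158, 0.012], [0.325, -0.41, 0.012]]
wood [397, 155, 49, 94, 770] [[0.422, -0.354, 0.012], [0.422, -0.397, 0.012], [0.33, -0.36, 0.012], [0.33, -0.408, 0.012]]
wood [206, 180, 24, 76, 427] [[0.399, -0.182, 0.012], [0.399, -0.204, 0.012], [0.322, -0.173, 0.012], [0.322, -0.196, 0.012]]
wood [0, 225, 42, 9, 337] [[0.354, 0.02, 0.012], [0.354, -0.02, 0.012], [0.345, 0.024, 0.012], [0.345, -0.017, 0.012]]
```

Numbers agree: tray x ≈0.325–0.47, y ≈ -0.18…-0.40, stock jar 83 mm away. Lower.

drive_tool:
  deltas:
    - [[0,0,0],[2.5,0,0],4.2]
    - [[0,0,0],[2.5,0,0],4.2]
    - [[0,0,0],[1.2,0,0],4.2]
    - [[0,0,0],[0.6,0,0],4.2]
    - [[0,0,0],[0.3,0,0],4.2]
    - [[0,0,0],[0.2,0,0],4.2]
    - [[0,0,0],[0.2,0,0],4.2]
    - [[0,0,0],[0,0,0],4.2]
    - [[0,0,0],[0,0,0],4.2]

```text
clock: 34.82
tool_pos: [0.3805, -0.2955, 0.0499]
eef_rot: [0.707, -0.0, -0.707, 0.0]
contact_force: [0.3, 0.2, -0.7]
opening: 0.513
```

drive_tool:
  deltas:
    - [[0,0,0],[0.15,0,0],4.2]
    - [[0,0,0],[0.15,0,0],4.2]
    - [[0,0,0],[0,0,0],4.2]
    - [[0,0,0],[0,0,0],4.2]

```text
clock: 35.15
tool_pos: [0.3807, -0.296, 0.047]
eef_rot: [0.708, -0.001, -0.706, 0.0]
contact_force: [-0.1, -1.0, 5.4]
opening: 0.515
```

Contact with the tray floor (+5 N). Release and rise.

drive_tool:
  deltas:
    - [[0,0,0],[0,0,0],4.5]
    - [[0,0,0],[0,0,0],4.8]
    - [[0,0,0],[0,0,0],5.2]
    - [[0,0,0],[0,0,0],5.8]
    - [[0,0,0],[0,0,0],6.5]
    - [[0,0,0],[0,0,0],6.5]
    - [[0,0,0],[0,0,0],6.5]
    - [[0,0,0],[-1,0,0],6.5]
    - [[0,0,0],[-3,0,0],6.5]
    - [[0,0,0],[-3,0,0],6.5]
    - [[0,0,0],[-3,0,0],6.5]
    - [[0,0,0],[-3,0,0],6.5]

```text
clock: 36.15
tool_pos: [0.3796, -0.2949, 0.1782]
eef_rot: [-0.707, -0.0, 0.707, 0.0]
contact_force: [0.8, 0.4, 0.5]
opening: 0.739
```

drive_tool:
  deltas:
    - [[0,0,0],[-2,0,0],6.5]
    - [[0,0,0],[0,0,0],6.5]
    - [[0,0,0],[0,0,0],6.5]
    - [[0,0,0],[0,0,0],6.5]

```text
clock: 36.48
tool_pos: [0.3796, -0.2949, 0.196]
eef_rot: [-0.707, -0.0, 0.707, 0.0]
contact_force: [0.1, -0.2, -0.5]
opening: 0.735
```

```bash
python3 -c "
from h import *
st=r.get_state();print(st['clock'],st['tool_pos'],st['opening'],st['contact_force'])
c=cam('wrist','w19');p=proj(c,[.381,-.296,.068]);print('expected cap',p)
g=cv2.cvtColor(c['img'],cv2.COLOR_BGR2HSV);b=cv2.inRange(g,(0,0,0),(180,255,45));b[240:]=0
n,l,s,ce=cv2.connectedComponentsWithStats(b)
for i in range(1,n):
    if s[i][4]>250: print('dark',s[i].tolist(),ce[i].round(),atz(c,ce[i],.068).round(3))
s0=cv2.imread('pics/side0.png');d=cam('side','side19')
for n,P in(('stk1',(.43,-.22,.06)),('stk2',(.44,-.357,.06)),('cup1',(.456,.118,.017)),('cup2',(.449,-.134,.017)),('jar',(.381,-.296,.04))):
    x,y=proj(d,P).astype(int);m=cv2.matchTemplate(d['img'][y-22:y+22,x-22:x+22],s0[y-12:y+12,x-12:x+12],5);_,v,_,l=cv2.minMaxLoc(m);print(n,(x,y),'shift',l[0]-10,l[1]-10,round(v,2))
"
```

```text
36.4833 [ 0.37958849 -0.2949128   0.19603476] 0.734916259082787 [ 0.13261888 -0.23848568 -0.46016833]
expected cap [329.01085564 194.00150644]
dark [604, 0, 36, 74, 1073] [625.  27.] [ 0.525 -0.542  0.068]
dark [227, 124, 50, 44, 1015] [254. 151.] [ 0.423 -0.226  0.068]
dark [308, 174, 41, 21, 475] [327. 184.] [ 0.391 -0.294  0.068]
stk1 (np.int64(410), np.int64(175)) shift 0 0 0.88
stk2 (np.int64(421), np.int64(152)) shift 0 0 1.0
cup1 (np.int64(354), np.int64(259)) shift 0 0 1.0
cup2 (np.int64(393), np.int64(202)) shift 1 0 0.5
jar (np.int64(433), np.int64(172)) shift 9 2 0.46
```

```bash
python3 -c "
from plant import r
print(r.finish_job())"
```

```text
the job is handed in; nothing more can be done
None
```

I weighed the jar, levelled the beam, and put the jar away in the wooden tray with the stock. The job is handed in after 36.5 s of robot time. No verdict is reported.

- **Weighing:** With the jar on the pan and the hand off, the poise stopped at about 113 mm. That is well beyond the tape at 90 mm, so the jar counts as full.
- **Beam level:** The last readings were +0.001 rad from the beam end in the side view, +0.002 in the scene view, and about +0.01 from tracking the jar. All are within the 0.02 limit. An earlier, cruder jar track gave +0.021, just outside it. Before a final small nudge, the readings had spread from about -0.02 to +0.008.
- **Jar in the tray:** It was set down at about (0.381, -0.296), roughly 20 mm on the near side of the tray's middle, and let go. The wrist view found its cap about 10 mm from there in x. That check sees only part of the cap, and the spot is still inside the tray. I did not look at a picture after setting it down.
- **Other things:** Both stock jars and the left bowl had not moved in the side view. The right bowl's image match was poor (0.5), but it showed no real shift and the hand stayed clear of it. The bottle, roll and brush were not re-checked. I also did not re-measure the poise after taking the jar off.

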